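# Slide a printed-circuit carrier onto the narrow vacuum chuck and switch the vacuum to hold

### The arm

A 6-joint arm with a two-finger parallel gripper is mounted at the origin on the work surface. World frame = base frame: x ahead of the robot, y to its left, z up, the work surface at z = 0. Lengths are in mm, angles in rad, forces in N, time in s.
With the tool pointing down it reaches from about 350 to 975 mm from the base axis. Payload 7.1 kg.
Tool frame: the origin (TCP) lies at the very end of the fingers, on their centre line; the grasp point (between the pads) lies 19 mm behind it; z points along the fingers, y is the direction in which the jaws open and shut (so a half turn about z gives the same grasp; the last joint's range is limited). The gripper opens to 88 mm and grips with 3 to 60 N. Pads are 20 mm wide; open, the fingers measure 115 mm over their backs; the gripper's body (75 mm by 178 mm) begins 61 mm behind the grasp point.
Start: joints at [1.189, 0.423, 1.63, -0, 1.089, -0.019], TCP at [221.776, 584.312, 222.675] pointing down, gripper open.
Joint ranges: [-3, 3], [-0.9, 2.11], [0.09, 2.58], [-1.31, 4.45], [0.11, 2.69], [-2.54, 2.54]. Speed limits (rad/s): [2.39, 2.39, 3.01, 3.14, 3.14, 3.14].

### API

Orientations are given as a rotation vector (axis times angle).
In Python, from workcell import * gives the robot as it stands.
- The arm moves only by the tool play_rows, never from a script. Its argument "plan" is text: rows parted by semicolons, each of 7 numbers parted by spaces: the finger opening in cm, from 0 to 8.78, then the shift along the tool's x, y, z in cm, then the turn, a rotation vector about the tool's x, y, z in degrees. A call has 1 to 20 rows; each row shifts and turns the commanded pose from where the row before left it, along the tool's axes as they then stand; what a row does not reach is not made up. A row lasts 1/8 s, in which the tool goes at most 62.5 mm and 10.7 degrees, less where a joint would pass 70% of its speed; a pose out of reach is approached as far as the arm can. A call is refused whole if a number of a shift passes 6.25 or a number of a turn 10.7, either way. A call with a gripper value outside its range is refused whole. The fingers move at their own pace and stop on an object; the grip force is fixed at half the most. Time passes only in rows, so rows that do not move let the fingers close. It gives the time, the measured TCP pose, the force and the opening at its end, in the units of the state.
- get_obs(): the state, without advancing time (a new reading comes with each control period).
- get_image(name): name is "scene" or "top" or "wrist"; returns a dict with "pixels" (384x512x3 uint8, red, green, blue), "range_z" (384x512 float32, mm along the optical axis (not along the pixel's ray), 0 where there is no reading), "fx", "fy", "cx", "cy" (pixels), "distortion" ([k1, k2, p1, p2, k3] as OpenCV has them; the pictures are not rectified), "eye" and "attitude" of the camera in the world. Camera axes: x right, y down, z forward; pixel columns grow to the right and rows downward; lengths in mm; the calibration is good to about 2 mm. A picture is of the moment at which its call begins.
- close_job(): hands the job in, once; it reports no verdict.
The state is a dict: "t": time; "qpos": joint angles; "qvel": joint speeds; "joint_torque": joint torques, N m; "ee_pos": TCP position; "orientation": TCP orientation; "ft_force": force on the tool from outside, world axes, zero at the start; "moment": the same for the moment, N m; "width": finger opening in mm.
Only numpy, scipy, OpenCV 4.12 (cv2) and the standard library are available. Lean on these libraries where they do the work, as an engineer would, in place of code of your own. Each camera call takes 0.05 s, during which the arm holds its last target. There are 200 camera calls.

### The job

Slide the flat carrier plate, without lifting it, off the black loading shelf and across the gap onto the narrow raised vacuum chuck, so that it lies flat, centred on the chuck in both directions and square to it, clear of the shelf. Then push the selector knob in, turn it clockwise (seen from above) to its next position, and let it spring back out there. Leave the jar, the mouse and the cardboard box where they are.

Things in the scene. Friction and masses are not known exactly. Their poses are not given: they have to be found in the camera images.
- loader: Loading fixture, fixed. Origin on the bench under the chuck's centre; x points from shelf to chuck, z up. Chuck: raised aluminium bar, 60 mm along x (-30 to 30), 170 along y, top at z = 78.5 mm. Black loading shelf: flat board, x -185 to -68 mm, 190 along y, top at z = 80 mm. Open 38 mm gap between; nothing stands above the two tops. Base plate below, 12 mm thick, x -195 to 55.
- carrier: Loose flat aluminium plate, 110 mm along its x, 150 along y, 16 thick, 0.3-0.6 kg, copper tracks on top. Origin: centre of its underside, z up. Starts on the shelf, centre 108-128 mm before the chuck's, x within 0.2 rad of the loader's. Pushed by two spread fingers on its rear 150 mm edge it turns square to them, follows their turning and small sideways drift (friction 0.5-0.7), and crosses the gap without tipping.
- chuck_top (a point): Centre of the chuck's top face: where the centre of the carrier's underside belongs. Axes as loader.
- valve_box: Fixed grey vacuum valve housing, 110 x 110 x 60 mm high, with the selector knob in the middle of its top, turning about its vertical axis. Origin at the centre of its underside, z up. Either left or right of the fixture.
- knob_top (a point): Centre of the top of the knob's bar grip, on the turning axis, 108 mm above the bench when out; moves with the knob. x axis: along the bar to the white pointer line; z up. Bar 62 mm long, 14 thick, 26 high, on a round skirt 68 mm in diameter, 10 thick, whose top is 26 mm below this point. Pressing on bar or skirt pushes the knob in.
- vac_press (a joint): How far the knob is pushed in, downward, in m: 0 out (6 N to start), 0.010 fully in (about 10 N). It cannot turn until it is in by 7 mm; it is sprung and comes back out only at one of its two positions.
- vac_turn (a joint): Knob angle in rad, growing clockwise seen from above: 0 is the start position (vacuum off), 1.2 the next one (hold; play 0.05 and an end stop at 1.24). Light friction, 0.03 N m.
- jar: Bystander: amber screw jar 72 mm in diameter, 100 mm high; origin at the centre of its underside. On the other side of the fixture from the valve box.
- mouse: Bystander: black computer mouse 100 x 60 mm, 34 mm high; origin at its underside.
- slide_box: Bystander: cardboard box 85 x 105 x 48 mm high; origin at the centre of its underside.

How it is judged (in metres and radians):
On the way, in this order (a step that is already met when the one before it is completed fails the run):
1. the carrier lies flat, centred and square on the chuck, clear of the shelf, the knob still at its start position (x of carrier in the frame of loader between -0.01 and 0.01 m and y of carrier in the frame of loader between -0.018 and 0.018 m and z of carrier in the frame of loader between 0.076 and 0.082 m and angle between the x axis of carrier and the x axis of loader, either way round below 0.1 rad and angle between carrier's own z axis and vertical below 0.02 rad and linear speed of carrier below 0.01 m/s and value of joint vac_turn below 0.2 rad), for 0.3 s.
2. the knob is at its next position and has sprung out (value of joint vac_turn above 1.08 rad and value of joint vac_press below 0.003 m), for 0.2 s.
At the end, for the whole second after the job is handed in: The carrier is at rest, flat on the chuck (within 0.02 rad), its centre within 10 mm of the chuck's centre along the loader's x and 18 mm along its y, square within 0.1 rad; the knob is turned beyond 1.08 rad and out (pushed in less than 3 mm) (all of step 2 and x of carrier in the frame of loader between -0.01 and 0.01 m and y of carrier in the frame of loader between -0.018 and 0.018 m and z of carrier in the frame of loader between 0.076 and 0.082 m and angle between the x axis of carrier and the x axis of loader, either way round below 0.1 rad and angle between carrier's own z axis and vertical below 0.02 rad and linear speed of carrier below 0.01 m/s); the robot touches nothing.
It fails at once if the carrier is lifted: its underside's centre more than 20 mm above the loading shelf (height (world z) of carrier above 0.1 m).
It fails at once if the jar is moved more than 30 mm (distance of jar from where it was at the start of the episode above 0.03 m).
It fails at once if the mouse is moved more than 30 mm (distance of mouse from where it was at the start of the episode above 0.03 m).
It fails at once if the cardboard box is moved more than 30 mm (distance of slide_box from where it was at the start of the episode above 0.03 m).
It also fails if it takes over 61 s, if anything falls off the work surface, if the arm or the gripper's body presses on something with over 40 N, if the wrist force passes 120 N, or if a joint passes its speed limit or range.

## Working session

There is one attempt and no reset: what is moved stays moved. The work goes in short steps, Python scripts to look and compute and a tool call to move; the robot and the scene stay as the last step left them, time stands still between calls to the robot, and variables do not carry over. Pictures are saved under pics/ and viewed, about 8 in all and at most 12, crops included, and the job is handed in when it is done.

Besides the shell and the picture viewer there is one more tool, called after "Emit:" by a JSON object that holds its "op" and its "data", one argument or row to a line. play_rows: Moves the arm, as the interface text tells. Its arguments: {"type":"object","properties":{"plan":{"type":"string"}},"required":["plan"]}

```bash
mkdir -p pics; ls
cat > h.py <<'E'
import numpy as np, cv2
from workcell import *
from scipy.spatial.transform import Rotation as R
def cam(n):
    im=get_image(n); im['K']=np.array([[im['fx'],0,im['cx']],[0,im['fy'],im['cy']],[0,0,1.]])
    im['d']=np.array(im['distortion'],float); a=np.array(im['attitude'],float)
    im['R']=R.from_rotvec(a).as_matrix() if a.size==3 else a.reshape(3,3)
    im['e']=np.array(im['eye'],float); return im
def cast(im,uv,z):
    uv=np.array(uv,float).reshape(-1,1,2)
    p=cv2.undistortPoints(uv,im['K'],im['d']).reshape(-1,2)
    r=np.c_[p,np.ones(len(p))]@im['R'].T
    return im['e']+r*((z-im['e'][2])/r[:,2])[:,None]
def cloud(im):
    v,u=np.mgrid[0:384,0:512]; p=cv2.undistortPoints(np.stack([u,v],-1).reshape(-1,1,2).astype(float),im['K'],im['d']).reshape(-1,2)
    return ((np.c_[p,np.ones(len(p))]*im['range_z'].reshape(-1,1))@im['R'].T+im['e']).reshape(384,512,3)
def save(im,f): cv2.imwrite('pics/'+f,cv2.cvtColor(im['pixels'],cv2.COLOR_RGB2BGR))
E
python3 - <<'E'
from h import *
print(get_obs())
ims=[cam(n) for n in('scene','top')]
for i in ims: print(i['attitude'],i['eye'],i['fx'],i['range_z'].min(),i['range_z'].max())
cv2.imwrite('pics/a.png',cv2.cvtColor(cv2.resize(np.vstack([i['pixels'] for i in ims]),(450,675))[:600] if 0 else np.hstack([cv2.resize(i['pixels'],(400,300)) for i in ims]),cv2.COLOR_RGB2BGR))
save(ims[1],'top.png')
E
```

```text
pics
{'t': 0.0, 'qpos': array([ 1.18903144e+00,  4.23842970e-01,  1.63065882e+00,  4.75517983e-05,
        1.08859693e+00, -1.90404749e-02]), 'qvel': array([-0.00132678, -0.00089223,  0.00021159,  0.00100354, -0.00040872,
        0.00104974]), 'joint_torque': array([-1.47120016e-03, -5.44619715e+01, -2.73673242e+01,  6.43420452e-02,
        2.27762904e-02, -9.41701978e-05]), 'ee_pos': array([221.55045429, 583.83727622, 221.91261397]), 'orientation': array([-5.66620272e-01, -3.08972452e+00,  2.30496860e-03]), 'ft_force': array([ 0.34181148, -0.30261417,  0.53009196]), 'moment': array([0.0046112 , 0.00949596, 0.01176883]), 'width': 88.07173045550918}
[-1.199117   -2.18778306  1.10728829] [1288.96515731  455.54211041  688.78655545] 353.05733187808744 0.0 3143.6492
[-2.11241446  2.14664013 -0.13283962] [499.87373899 -13.34505303 867.96750363] 352.63772416214005 0.0 1821.9639
```

```bash
ls pics
```

```text
a.png
top.png
```

View pics/top.png

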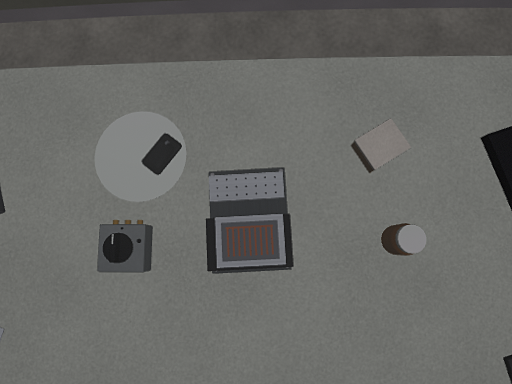

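View pics/a.png

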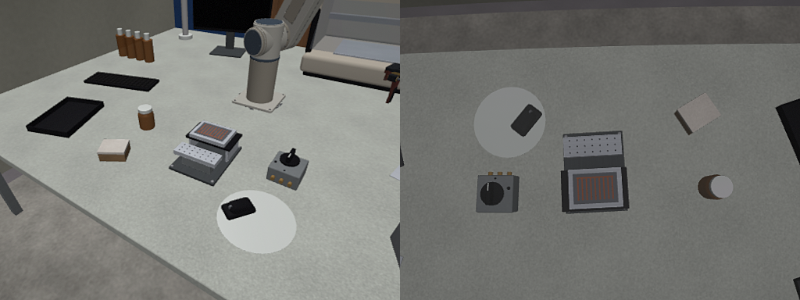

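The top view shows the chuck at about (247,187), the carrier on its shelf at (250,240), and the valve box with its knob at (118,247). The jar is at (405,240), the mouse at (162,154) and the cardboard box at (382,145). The scene view agrees. I'll measure these using the depth image for segmentation.

Run:
```python
from h import *
im=cam('top'); C=cloud(im); np.save('C.npy',C)
g=im['pixels'].mean(2); z=C[...,2]
def rect(mask,zz,name,box):
    m=np.zeros(mask.shape,np.uint8); x0,y0,x1,y1=box; m[y0:y1,x0:x1]=mask[y0:y1,x0:x1]
    cs,_=cv2.findContours(m,cv2.RETR_EXTERNAL,cv2.CHAIN_APPROX_NONE); c=max(cs,key=cv2.contourArea)
    p=cast(im,c.reshape(-1,2),zz)[:,:2].astype(np.float32)
    r=cv2.minAreaRect(p); print(name,np.round(r[0],1),np.round(r[1],1),round(r[2],2),'z',np.round(np.median(z[m>0]),1))
    return r,m
F=(195,155,305,285)
for t in(90,110,130): rect(g>t,78.5,'chuck%d'%t,(195,155,305,204)); rect(g>t,96,'carr%d'%t,(195,209,305,285))
rect((z>88)&(z<110),96,'carr z',F)
rect((z>65)&(z<110),80,'fixture high',F)
rect((z>50)&(z<75),60,'valve',(85,210,165,285))
rect((z>75)&(z<130),108,'knob hi',(85,210,165,285))
rect((z>97)&(z<130),108,'bar',(85,210,165,285))
rect((z>20),100,'jar',(370,210,440,270))
rect((z>20),48,'box',(340,110,420,180)); rect((z>12),25,'mouse',(135,125,190,180))
big=cv2.resize(im['pixels'][150:290,85:305],None,fx=3.6,fy=3.6,interpolation=cv2.INTER_CUBIC)
cv2.imwrite('pics/b.png',np.clip(cv2.cvtColor(big,cv2.COLOR_RGB2BGR)*1.5,0,255))
# pointer bright pixels on knob
m=(g>140)&(np.mgrid[0:384,0:512][1]<135)&(np.mgrid[0:384,0:512][1]>100)&(np.mgrid[0:384,0:512][0]>230)&(np.mgrid[0:384,0:512][0]<265)
vu=np.argwhere(m); print(vu.tolist()[:40]); 
if len(vu): print(cast(im,vu[:,::-1],108).mean(0))
```

```text
chuck90 [655.7  16.9] [251.8 112.2] 88.76 z 1.9
carr90 [516.6  16.2] [109. 149.] 2.15 z 1.1
chuck110 [655.7  16.5] [251.2 112.1] 88.76 z 2.2
carr110 [516.8  16.2] [108.5 148.3] 2.21 z 1.4Traceback (most recent call last):
  File "<stdin>", line 11, in <module>
  File "<stdin>", line 6, in rect
ValueError: max() iterable argument is empty
```

Run:
```python
from h import *
im=cam('top'); C=cloud(im); g=im['pixels'].mean(2); z=C[...,2]
for v,u in [(240,250),(187,247),(205,250),(265,290),(247,118),(265,135),(145,382),(238,410),(300,250),(154,162)]: print(u,v,C[v,u].round(1),im['range_z'][v,u],g[v,u])
big=cv2.resize(im['pixels'][150:290,85:305],None,fx=3.6,fy=3.6,interpolation=cv2.INTER_CUBIC)
cv2.imwrite('pics/b.png',np.clip(cv2.cvtColor(big,cv2.COLOR_RGB2BGR)*1.5,0,255))
```

```text
250 240 [516.9  15.7  96.4] 765.71 69.66666666666667
247 187 [636.6  21.6  80.2] 800.00256 113.0
250 205 [603.4  17.7  14.5] 859.84125 52.666666666666664
290 265 [461.4 -70.8  79.2] 772.0797 36.333333333333336
118 247 [505.2 308.4  92.8] 775.2177 28.333333333333332
135 265 [464.3 280.7  59.9] 800.71643 78.66666666666667
382 145 [ 738.6 -301.9   46.5] 840.3104 123.66666666666667
410 238 [ 515.2 -327.8  103.5] 749.401 134.33333333333334
250 300 [376.9  21.    3.5] 836.4442 106.66666666666667
162 154 [731.2 232.4  33.5] 866.09863 39.666666666666664[ WARN:0@0.743] global loadsave.cpp:1063 imwrite_ Unsupported depth image for selected encoder is fallbacked to CV_8U.
```

View pics/b.png

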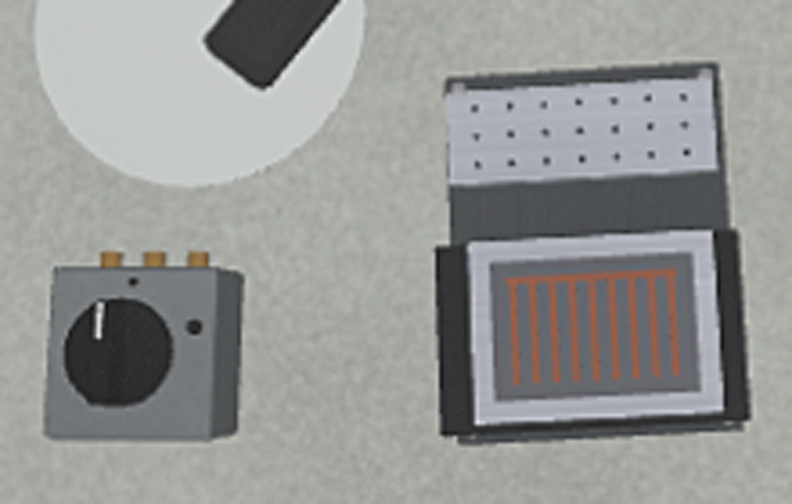

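The crop shows the pointer line at crop (98,320), facing image-up (+x). The carrier is slightly rotated relative to the fixture. Next I'll segment by height.

```bash
cat >> h.py <<'E'
def rect(im,mask,zz,name,box,C):
    m=np.zeros(mask.shape,np.uint8); x0,y0,x1,y1=box; m[y0:y1,x0:x1]=mask[y0:y1,x0:x1]
    cs,_=cv2.findContours(m,cv2.RETR_EXTERNAL,cv2.CHAIN_APPROX_NONE)
    if not cs: print(name,'none'); return
    c=max(cs,key=cv2.contourArea); k=np.zeros_like(m); cv2.drawContours(k,[c],-1,1,-1)
    p=cast(im,c.reshape(-1,2),zz)[:,:2].astype(np.float32)
    r=cv2.minAreaRect(p); print(name,np.round(r[0],1),np.round(r[1],1),round(r[2],2),'z',np.round(np.median(C[...,2][k>0]),1))
    return r
E
python3 - <<'E'
from h import *
im=cam('top'); C=cloud(im); g=im['pixels'].mean(2); z=C[...,2]
F=(195,155,305,285); V=(85,210,165,285)
rect(im,(z>70)&(z<88)&(g>75),78.5,'chuck',(195,155,305,212),C)
rect(im,(z>70)&(z<88),78.5,'chuckz',(195,155,305,206),C)
rect(im,(z>89)&(z<110),96,'carr z',F,C)
rect(im,(z>89)&(g>75),96,'carr zg',F,C)
rect(im,(z>70)&(z<110),80,'shelf+carr',(195,209,305,285),C)
rect(im,(z>50)&(z<130),60,'valve',V,C)
rect(im,(z>50)&(z<130)&(g>50),60,'valve g',V,C)
rect(im,(z>72)&(z<130),82,'knob',V,C)
rect(im,(z>97)&(z<130),108,'bar',V,C)
rect(im,(z>20),100,'jar',(370,210,440,270),C)
rect(im,(z>20),48,'box',(340,110,420,180),C); rect(im,(z>12),25,'mouse',(135,125,190,180),C)
vv,uu=np.mgrid[0:384,0:512]
vu=np.argwhere((g>110)&(uu<130)&(uu>105)&(vv>230)&(vv<262)&(z>70)); p=cast(im,vu[:,::-1],108)
print('pointer',len(vu),p.mean(0),vu.mean(0)); 
if len(vu)>4: print(np.linalg.svd(p[:,:2]-p[:,:2].mean(0))[2][0], p[:,:2].min(0),p[:,:2].max(0))
print(C[225:268:3,113].round(0).tolist())
E
```

```text
chuck [639.3  24.1] [ 60.8 169.6] 2.23 z 78.8
chuckz [639.4  24. ] [ 60.9 169.7] 2.28 z 78.8
carr z [516.8  16.3] [110.1 149.9] 2.14 z 96.7
carr zg [516.6  16.2] [109.6 149.3] 2.14 z 96.7
shelf+carr [514.2  19.1] [118.4 190. ] 2.3 z 96.2
valve [503.6 313.9] [112.2 109.5] 89.23 z 61.1
valve g [503.6 313.9] [112.2 109.5] 89.23 z 61.1
knob [504.4 314.3] [67.1 64.5] 89.62 z 83.4
bar [503.2 312.5] [18.3 60.3] 88.83 z 107.3
jar [ 512.8 -317.4] [69.3 92.2] 10.09 z 98.7
box [ 740.9 -298.8] [ 90.5 117. ] 30.07 z 47.9
mouse [736.4 237.2] [60.2 98.4] 51.68 z 29.9
pointer 10 [523.57111065 316.22109753 108.        ] [238.5 112. ]
[-0.99905282 -0.04351384] [513.82803266 315.797991  ] [533.33446563 316.64759469]
[[556.0, 336.0, 60.0], [549.0, 335.0, 61.0], [542.0, 336.0, 59.0], [533.0, 314.0, 108.0], [527.0, 313.0, 110.0], [520.0, 313.0, 110.0], [514.0, 313.0, 110.0], [507.0, 313.0, 109.0], [501.0, 313.0, 109.0], [494.0, 312.0, 109.0], [488.0, 312.0, 109.0], [482.0, 312.0, 108.0], [475.0, 310.0, 113.0], [467.0, 332.0, 61.0], [460.0, 332.0, 60.0]]
```

Measurements, checked against the stated sizes:

| Item | World position (mm) | Check |
|---|---|---|
| Chuck | (639.3, 24.1), yaw 2.25° | 60.8×169.6 |
| Carrier | (516.8, 16.3), yaw 2.14° | 110×150; loader x −122.7, y −2.9 |
| Knob axis | about (503.5, 313.5) | pointer along +x |

Next I'll turn the tool square and go above the spot behind the carrier.

Emit:
{"op": "play_rows", "data": {
  "plan": "8.78 0 0 0 0 0 -7.7;8.78 0 0 0 0 0 -7.7;8.78 0 0 0 0 0 -7.6;8.78 -1.61 -4.83 0 0 0 0;8.78 -1.61 -4.83 0 0 0 0;8.78 -1.61 -4.83 0 0 0 0;8.78 -1.61 -4.83 0 0 0 0;8.78 -1.61 -4.83 0 0 0 0;8.78 -1.61 -4.83 0 0 0 0;8.78 -1.61 -4.83 0 0 0 0;8.78 -1.61 -4.83 0 0 0 0;8.78 -1.61 -4.83 0 0 0 0;8.78 -1.61 -4.83 0 0 0 0;8.78 -1.61 -4.83 0 0 0 0;8.78 -1.61 -4.83 0 0 0 0;8.78 0 0 0 0 0 0;8.78 0 0 0 0 0 0"
}}

```text
t: 2.38
ee_pos: [436.9, 12.7, 222.5]
orientation: [0.059, -3.14, -0.0]
ft_force: [0.6, -0.2, -0.7]
width: 87.7
```

```bash
cat >> h.py <<'E'
a=np.radians(2.25); L=np.array([[np.cos(a),-np.sin(a)],[np.sin(a),np.cos(a)]]); O=np.array([639.3,24.1])
def state():
    o=get_obs(); T=R.from_rotvec(o['orientation']).as_matrix()
    print('t',o['t'],'tcp',o['ee_pos'].round(1),'loader xy',(L.T@(o['ee_pos'][:2]-O)).round(1),'yaw tool y',np.degrees(np.arctan2(T[1,1],T[0,1])).round(2),'tz',T[:,2].round(3),'F',o['ft_force'].round(1),'w',round(o['width'],1)); return o,T
def go(p): # tool shift in cm
    o,T=state(); print('shift cm',(T.T@(np.array(p)-o['ee_pos'])/10).round(2))
E
python3 -c "
from h import *
state()"
```

```text
t 2.375 tcp [436.9  12.7 222.5] loader xy [-202.7   -3.5] yaw tool y 92.15 tz [-0.001  0.    -1.   ] F [ 0.6 -0.2 -0.7] w 87.7
```

Emit:
{"op": "play_rows", "data": {
  "plan": "8.78 0 0 3.2 0 0 0;8.78 0 0 3.2 0 0 0;8.78 0 0 3.2 0 0 0;8.78 0 0 2.6 0 0 0;8.78 0 0 1.45 0 0 0;8.78 0 0 0 0 0 0;8.78 0 0 0 0 0 0"
}}

```text
t: 3.25
ee_pos: [437.7, 12.9, 86.9]
orientation: [-0.062, 3.14, -0.0]
ft_force: [0.1, 0.1, -0.2]
width: 87.6
```

Emit:
{"op": "play_rows", "data": {
  "plan": "8.78 -0.5 0 0 0 0 0;8.78 -0.5 0 0 0 0 0;8.78 -0.4 0 0 0 0 0;8.78 -0.4 0 0 0 0 0;8.78 -0.5 0.02 0 0 0 0;8.78 -0.5 0.02 0 0 0 0;8.78 -0.5 0.02 0 0 0 0;8.78 -0.5 0.02 0 0 0 0;8.78 -0.5 0.02 0 0 0 0;8.78 -0.5 0.02 0 0 0 0;8.78 -0.4 0.02 0 0 0 0;8.78 0 0 0 0 0 0"
}}

```text
t: 4.75
ee_pos: [489.9, 16.1, 86.3]
orientation: [-0.061, 3.14, 0.0]
ft_force: [-0.1, 0.8, 0.1]
width: 87.7
```

Run:
```python
from h import *
state(); im=cam('top'); C=cloud(im); save(im,'c.png'); z=C[...,2]; g=im['pixels'].mean(2)
print(im['pixels'][187,247])
```

```text
t 4.75 tcp [489.9  16.1  86.3] loader xy [-149.6   -2.2] yaw tool y 92.21 tz [ 0.001  0.    -1.   ] F [-0.1  0.8  0.1] w 87.7
[111 113 118]
```

View pics/c.png

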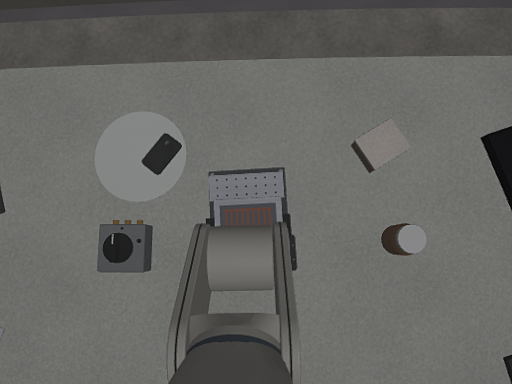

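The carrier is moving with the fingers, and its front edge is at about v=198. I'll check the front edge and then go on.

```bash
cat >> h.py <<'E'
def front(im,C):
    z=C[...,2]; q=[]
    for u in range(216,281):
        w=np.where((z[160:225,u]>88.5)&(z[160:225,u]<105))[0]
        if len(w): q.append((u,160+w[0]-.5))
    q=np.array(q); p=cast(im,q,95.5)[:,:2]; l=(p-O)@L
    b=np.median(l[:,0]); k=np.abs(l[:,0]-b)<6; s,c=np.polyfit(l[k,1],l[k,0],1)
    m=(z>88.5)&(z<105); P=((C[...,:2]-O)@L); ys=P[...,1][m&(P[...,0]>b-25)&(P[...,0]<b-5)]
    y0,y1=np.percentile(ys,[.5,99.5]); print('front x',b.round(1),'yaw deg',np.degrees(-s).round(2),'n',k.sum(),'y range',y0.round(1),y1.round(1),'center est',(b-55).round(1),((y0+y1)/2).round(1))
E
python3 - <<'E'
from h import *
im=cam('top'); front(im,cloud(im))
E
```

```text
front x -29.4 yaw deg 0.0 n 65 y range -76.1 72.1 center est -84.4 -2.0
```

Emit:
{"op": "play_rows", "data": {
  "plan": "8.78 -0.5 0.02 0 0 0 0;8.78 -0.5 0.02 0 0 0 0;8.78 -0.5 0.02 0 0 0 0;8.78 -0.5 0.02 0 0 0 0;8.78 -0.5 0.02 0 0 0 0;8.78 -0.5 0.02 0 0 0 0;8.78 -0.5 0.02 0 0 0 0;8.78 -0.5 0.02 0 0 0 0;8.78 -0.5 0.02 0 0 0 0;8.78 -0.5 0.02 0 0 0 0;8.78 -0.5 0 0 0 0 0;8.78 -0.5 0 0 0 0 0;8.78 -0.5 0 0 0 0 0;8.78 -0.5 0 0 0 0 0;8.78 -0.4 0 0 0 0 0;8.78 -0.3 0 0 0 0 0;8.78 0 0 0 0 0 0;8.78 0 0 0 0 0 0"
}}

```text
t: 7.1
ee_pos: [566.4, 21.0, 86.4]
orientation: [-0.061, 3.14, 0.0]
ft_force: [-0.3, 0.2, 0.6]
width: 87.9
```

Run:
```python
from h import *
state(); im=cam('top'); C=cloud(im); front(im,C); save(im,'d.png')
```

```text
t 7.1 tcp [566.4  21.   86.4] loader xy [-72.9  -0.2] yaw tool y 92.21 tz [ 0.001  0.    -1.   ] F [-0.3  0.2  0.6] w 87.9
front x 47.0 yaw deg -0.1 n 62 y range -50.3 72.9 center est -8.0 11.3
```

View pics/d.png

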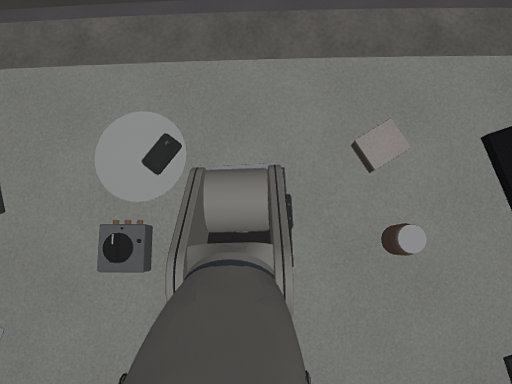

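The arm hides most of the plate, but the visible front edge puts its centre at x −8.0 and square. I'll push the last 8 mm, back off and rise.

Emit:
{"op": "play_rows", "data": {
  "plan": "8.78 -0.3 0 0 0 0 0;8.78 -0.3 0 0 0 0 0;8.78 -0.2 0 0 0 0 0;8.78 0 0 0 0 0 0;8.78 0 0 0 0 0 0;8.78 1 0 0 0 0 0;8.78 2 0 0 0 0 0;8.78 2 0 -2 0 0 0;8.78 0 0 -5 0 0 0;8.78 0 0 -5 0 0 0;8.78 0 5 -1 0 0 0;8.78 0 5 0 0 0 0;8.78 0 5 0 0 0 0;8.78 0 5 0 0 0 0;8.78 0 5 0 0 0 0;8.78 0 0 0 0 0 0"
}}

```text
t: 9.15
ee_pos: [513.8, 271.9, 216.1]
orientation: [-0.067, 3.14, 0.001]
ft_force: [-0.4, -0.1, -0.3]
width: 87.8
```

Run:
```python
from h import *
state(); im=cam('top'); C=cloud(im); front(im,C); z=C[...,2]; save(im,'e.png')
rect(im,(z>87)&(z<105),94.5,'carr',(195,150,305,285),C)
```

```text
t 9.15 tcp [513.8 271.9 216.1] loader xy [-115.7  252.5] yaw tool y 92.43 tz [ 0.001  0.001 -1.   ] F [-0.4 -0.1 -0.3] w 87.8
front x 54.5 yaw deg -0.28 n 62 y range -74.5 73.8 center est -0.5 -0.3
carr [639.   24.2] [110.6 149.8] 2.13 z 95.3
```

View pics/e.png

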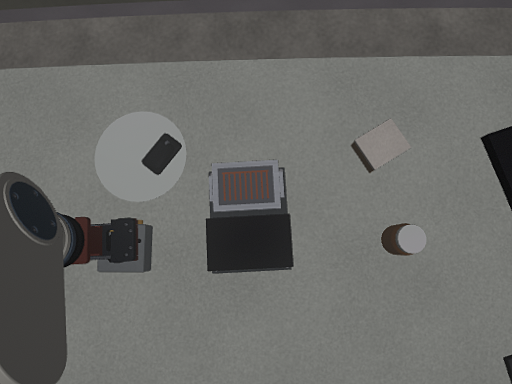

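The carrier lies at (639.0, 24.2) with yaw 2.13°, against the chuck at (639.3, 24.1) and 2.25°, so step 1 is met. Next I'll go above the knob and look with the wrist camera.

Emit:
{"op": "play_rows", "data": {
  "plan": "8.78 0.6 2.1 0 0 0 0;8.78 0.6 2.1 0 0 0 0;8.78 0 0 0 0 0 0;8.78 0 0 0 0 0 0"
}}

```text
t: 9.7
ee_pos: [500.6, 310.5, 216.1]
orientation: [0.061, -3.141, 0.0]
ft_force: [0.1, 0.1, -0.6]
width: 87.8
```

Run:
```python
from h import *
state(); im=cam('wrist'); C=cloud(im); z=C[...,2]; save(im,'f.png'); print(im['eye'])
m=((z>98)&(z<120)).astype(np.uint8); 
n,lab,st,ce=cv2.connectedComponentsWithStats(m)
for i in range(1,n):
    if st[i,4]>200:
        k=lab==i; P=C[k]; r=cv2.minAreaRect(P[:,:2].astype(np.float32)); print(st[i],'rect',np.round(r[0],1),np.round(r[1],1),round(r[2],2),'z',np.median(P[:,2]).round(1))
```

```text
t 9.7 tcp [500.6 310.5 216.1] loader xy [-127.3  291.7] yaw tool y 92.23 tz [-0. -0. -1.] F [ 0.1  0.1 -0.6] w 87.8
[426.09506657 307.15748789 377.69916444]
[ 255  156   19   68 1009] rect [505.8 315.2] [14.  61.6] 89.26 z 107.4
```

View pics/f.png

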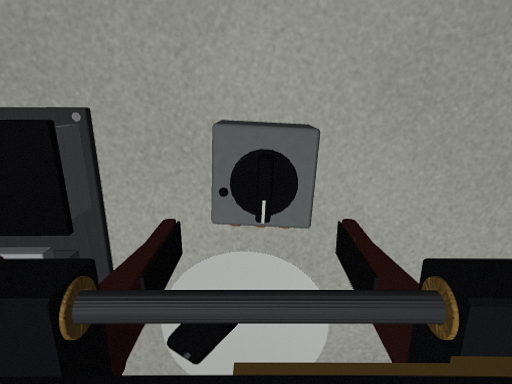

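The wrist view shows the knob bar centred near pixel (264,185), with the pointer at (263,212) facing +x. The depth rectangle is 14.0×61.6 mm, centred at (505.8, 315.2) and at −0.7°. It agrees with the top view within about 2 mm. I'll align, descend astride the bar and close.

Emit:
{"op": "play_rows", "data": {
  "plan": "4 0 0 0 0 0 3;4 -0.45 0.42 3 0 0 0;4 0 0 3 0 0 0;4 0 0 3 0 0 0;4 0 0 2.5 0 0 0;4 0 0 1.3 0 0 0;4 0 0 0 0 0 0;4 0 0 0 0 0 0;1.0 0 0 0 0 0 0;1.0 0 0 0 0 0 0;1.0 0 0 0 0 0 0;1.0 0 0 0 0 0 0;1.0 0 0 0 0 0 0"
}}

```text
t: 11.38
ee_pos: [505.6, 315.4, 88.6]
orientation: [0.022, 3.141, 0.001]
ft_force: [-0.8, 4.4, 3.7]
width: 13.5
```

```bash
python3 -c "
from h import *
o,_=state();print(o['qpos'].round(2),o['moment'].round(2))"
```

```text
t 11.375 tcp [505.6 315.4  88.6] loader xy [-122.2  296.3] yaw tool y 89.21 tz [ 0.001  0.001 -1.   ] F [-0.8  4.4  3.7] w 13.5
[ 0.54  0.56  1.78  0.    0.81 -1.02] [0.59 0.26 0.03]
```

Emit:
{"op": "play_rows", "data": {
  "plan": "1.0 0 0 0.3 0 0 0;1.0 0 0 0.3 0 0 0;1.0 0 0 0.2 0 0 0;1.0 0 0 0 0 0 0;1.0 0 0 0 0 0 0"
}}

```text
t: 12.0
ee_pos: [505.7, 315.4, 80.9]
orientation: [0.022, 3.141, 0.002]
ft_force: [-1.7, 2.5, 7.2]
width: 13.9
```

```bash
python3 -c "
from h import *
o,_=state();print(o['moment'].round(2))"
```

```text
t 12.0 tcp [505.7 315.4  80.9] loader xy [-122.1  296.3] yaw tool y 89.21 tz [ 0.001  0.001 -1.   ] F [-1.7  2.5  7.2] w 13.9
[ 0.54  0.44 -0.01]
```

Emit:
{"op": "play_rows", "data": {
  "plan": "1.0 0 0 0.2 0 0 0;1.0 0 0 0.1 0 0 0;1.0 0 0 0 0 0 0;1.0 0 0 0 0 0 0"
}}

```text
t: 12.5
ee_pos: [505.7, 315.4, 78.5]
orientation: [0.022, 3.14, 0.002]
ft_force: [-2.5, 2.0, 13.2]
width: 13.6
```

Emit:
{"op": "play_rows", "data": {
  "plan": "1.0 0 0 0.1 0 0 0;1.0 0 0 0.1 0 0 0;1.0 0 0 0 0 0 0;1.0 0 0 0 0 0 0"
}}

```text
t: 13.0
ee_pos: [506.1, 315.7, 78.3]
orientation: [0.021, 3.14, 0.003]
ft_force: [-6.8, -0.5, 28.4]
width: 13.9
```

The knob is bottomed: 10.3 mm of travel and a sharp force rise. I'll ease off 1 mm and turn clockwise (+z of the tool).

Emit:
{"op": "play_rows", "data": {
  "plan": "1.0 0 0 -0.1 0 0 0;1.0 0 0 0 0 0 0;1.0 0 0 0 0 0 7;1.0 0 0 0 0 0 7;1.0 0 0 0 0 0 7;1.0 0 0 0 0 0 7"
}}

```text
t: 13.75
ee_pos: [506.0, 315.6, 78.4]
orientation: [0.787, 3.04, 0.003]
ft_force: [-6.2, 1.9, 20.5]
width: 14.1
```

```bash
python3 -c "
from h import *
o,_=state();print(o['moment'].round(2),o['qpos'].round(2))"
```

```text
t 13.75 tcp [506.  315.6  78.4] loader xy [-121.8  296.5] yaw tool y 60.99 tz [ 0.002  0.001 -1.   ] F [-6.2  1.9 20.5] w 14.1
[ 0.21  0.99 -0.  ] [ 0.54  0.58  1.78  0.    0.79 -0.53]
```

Emit:
{"op": "play_rows", "data": {
  "plan": "1.0 0 0 0 0 0 7;1.0 0 0 0 0 0 7;1.0 0 0 0 0 0 7;1.0 0 0 0 0 0 7;1.0 0 0 0 0 0 7;1.0 0 0 0 0 0 6;1.0 0 0 0 0 0 0;1.0 0 0 0 0 0 0"
}}

```text
t: 14.75
ee_pos: [506.0, 315.6, 78.4]
orientation: [1.797, 2.576, 0.003]
ft_force: [-5.1, 1.8, 20.5]
width: 13.9
```

```bash
python3 -c "
from h import *
o,_=state();print(o['moment'].round(2),o['qpos'].round(2))"
```

```text
t 14.75 tcp [506.  315.6  78.4] loader xy [-121.8  296.5] yaw tool y 20.21 tz [ 0.002  0.001 -1.   ] F [-5.1  1.8 20.5] w 13.9
[ 0.02  1.12 -0.04] [0.54 0.58 1.78 0.   0.79 0.18]
```

Emit:
{"op": "play_rows", "data": {
  "plan": "1.0 0 0 -0.3 0 0 0;1.0 0 0 -0.4 0 0 0;1.0 0 0 -0.4 0 0 0;1.0 0 0 0 0 0 0;4 0 0 0 0 0 0;4 0 0 0 0 0 0;4 0 0 0 0 0 0;4 0 0 -1 0 0 0;4 0 0 -3 0 0 0;4 0 0 -5 0 0 0;4 0 0 -5 0 0 0;4 0 0 0 0 0 0"
}}

```text
t: 16.25
ee_pos: [507.7, 316.2, 232.3]
orientation: [1.795, 2.574, 0.013]
ft_force: [0.0, 0.7, -0.2]
width: 40.0
```

Run:
```python
from h import *
state(); im=cam('wrist'); C=cloud(im); z=C[...,2]; save(im,'g.png')
m=((z>98)&(z<120)).astype(np.uint8); n,lab,st,ce=cv2.connectedComponentsWithStats(m)
for i in range(1,n):
    if st[i,4]>200:
        P=C[lab==i]; r=cv2.minAreaRect(P[:,:2].astype(np.float32)); print(st[i],'rect',np.round(r[0],1),np.round(r[1],1),round(r[2],2),'z',np.median(P[:,2]).round(1))
```

```text
t 16.25 tcp [507.7 316.2 232.3] loader xy [-120.1  297. ] yaw tool y 20.21 tz [ 0.008  0.004 -1.   ] F [ 0.   0.7 -0.2] w 40.0
[248 148  15  64 925] rect [505.6 315.5] [13.6 60.9] 20.29 z 107.4
```

View pics/g.png

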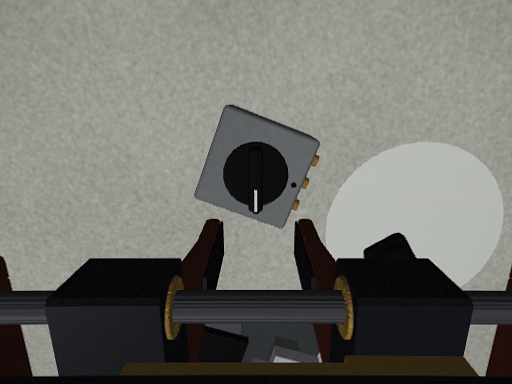

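The bar, at about (256,180), turned from −0.7° to −69.7°, which is 1.20 rad. Its top is at 107.4 mm, as before, so it has sprung out. I'll check the carrier and bystanders once more, then hand in.

Run:
```python
from h import *
im=cam('top'); C=cloud(im); z=C[...,2]
rect(im,(z>87)&(z<105),94.5,'carr',(195,150,305,285),C)
rect(im,(z>20),100,'jar',(370,210,440,270),C)
rect(im,(z>20),48,'box',(340,110,420,180),C); rect(im,(z>12)&(z<45),25,'mouse',(135,125,190,180),C)
state(); close_job()
```

```text
carr [638.9  24.2] [110.7 149.8] 2.13 z 95.2
jar [ 513.6 -317.3] [69.2 92.2] 12.74 z 98.8
box [ 740.2 -299.2] [ 88.8 117. ] 30.02 z 48.0
mouse [736.4 237.1] [60.  98.1] 51.31 z 29.8
t 16.35 tcp [505.3 314.8 227.8] loader xy [-122.5  295.7] yaw tool y 20.21 tz [ 0.001  0.001 -1.   ] F [-0.3  0.   0.4] w 40.0
the job is handed in; nothing more can be done
```

I slid the carrier onto the chuck with two spread fingers, then pressed, turned and released the knob, and handed the job in at 16.4 s. The hand-in gives no verdict; these are my last checks:

- **Carrier:** it measured (638.9, 24.2) mm against the chuck centre at (639.3, 24.1). It is square within about 0.1–0.3°, and the median height read 95.2 mm where 94.5 mm is expected.
- **Knob:** I pushed it in until it bottomed (about 28 N), turned it 69.0° (1.20 rad) clockwise and let it spring out. The bar top read 107.4 mm, the same as before.
- **Bystanders:** the jar, mouse and cardboard box are within about 1 mm of where they started.
- **Arm:** it ended about 120 mm above the knob, touching nothing.

No check failed. The only disagreement was about 2 mm between the top and wrist cameras on the knob's position, and the grip absorbed that.

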